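# Draw the hand doser to its set mark and hold

### The arm

A 6-joint arm with a two-finger parallel gripper is mounted at the origin on the work surface. World frame = base frame: x ahead of the robot, y to its left, z up, the work surface at z = 0. Lengths are in m, angles in rad, forces in N, time in s.
With the tool pointing down it reaches from about 0.275 to 0.75 m from the base axis. Payload 10.2 kg.
Tool frame: the origin (TCP) lies on the centre line of the jaws, within the pads' length; the fingertips stand 19 mm ahead of it and the grasp point (between the pads) is the TCP; z points along the fingers, y is the line along which they close (so a half turn about z gives the same grasp; the last joint's range is limited). The gripper opens to 88 mm and grips with 3 to 60 N. Pads are 18 mm wide; open, the fingers measure 123 mm over their backs; the gripper's body (75 mm by 187 mm) begins 45 mm behind the grasp point.
Start: joints at [-0.223, 0.313, 1.498, -0, 1.331, -0.223], TCP at [0.525, -0, 0.258] pointing down, gripper open.
Joint ranges: [-2.94, 2.94], [-0.97, 2.17], [0.19, 2.56], [-1.23, 4.37], [0.02, 3.11], [-2.88, 2.88]. Speed limits (rad/s): [2.39, 2.39, 3.01, 3.14, 3.14, 3.14].

### API

Orientations are given as a rotation vector (axis times angle).
In Python, from workcell import env gives the robot as it stands.
- The arm moves only by the tool send_path, called after ">>>" by a JSON object that holds its "api" and its "payload", one argument or row to a line. Schema: {"type":"object","properties":{"ticks":{"type":"array","items":{"type":"array","items":{"type":"number"},"minItems":7,"maxItems":7},"minItems":1,"maxItems":12},"only":{"type":"string"},"quiet":{"type":"boolean"},"lines":{"type":"string"}},"required":["ticks"],"additionalProperties":false}. ticks is a list of rows, 1 to 12 of them, each of 7 numbers: a rotation vector rx, ry, rz in rad, then dx, dy, dz in m, then the opening from 0.0 (shut) to 1.0 (fully open); each row is the pose to reach, as a shift and turn from the pose commanded when the call began, along the tool's axes at that moment; what a row does not reach only later rows make up. A row lasts 1/10 s, in which the tool goes at most 0.05 m and 0.15 rad, less where a joint would pass 70% of its speed; a pose out of reach is approached as far as the arm can. The fingers move at their own pace and stop on an object; the grip force is fixed at half the most. Time passes only in rows, so rows that do not move let the fingers close. The tool returns the time, the measured TCP pose, the force, the opening and the grip force at its end. only (a regular expression) keeps the lines of the reply that match it, lines (a string "A,B") keeps lines A to B, and quiet returns only ok. Input that does not fit is refused with a message, and nothing moves.
- env.get_state(): the state, without advancing time (a new reading comes with each control period).
- env.snapshot(name): name is "scene" or "side" or "wrist"; returns the picture (480x640x3 uint8, red, green, blue); there is no depth.
- env.camera_params(name): a dict with "fx", "fy", "cx", "cy" (pixels), "T" (4x4, takes a point from camera to world coordinates); the wrist camera has in their place "hand_eye" (4x4, takes a point from camera to tool coordinates, whose origin is the TCP and whose axes are the flange's). Camera axes: x right, y down, z forward; pixel columns grow to the right and rows downward; lengths in m; the calibration is good to about 2 mm. A picture is of the moment at which its call begins: read the wrist's pose just before it. camera_params takes no time and is no camera call.
- env.sign_off(): hands the job in; it is judged then, once.
The state is a dict: "time_s": time; "joint_pos": joint angles; "qd": joint speeds; "effort": joint torques, N m; "position": TCP position; "orientation": TCP orientation; "contact_force": force on the tool from outside, world axes, zero at the start; "wrist_torque": the same for the moment, N m; "grip_width": opening from 0.0 (shut) to 1.0 (fully open); "finger_force": force on a finger pad.
Only numpy, scipy, OpenCV 4.12 (cv2) and the standard library are available. Lean on these libraries where they do the work, as an engineer would, in place of code of your own. Each camera call takes 0.05 s, during which the arm holds its last target. There are 200 camera calls.

### The job

Make the hand doser ready for the next bottle: pull the lock plug straight up out of its socket and put it down in the shallow metal tray, without dropping it from a height. Then draw the doser's D handle out against its spring until the pointer is level with the middle of the marker on the scale, and finish while still holding the handle there with the gripper. Leave the marker as it is set and do not disturb the bottles and other things around.

Things in the scene. Friction and masses are not known exactly. Their poses are not given: they have to be found in the camera images.
- filler: hand doser fixed to the bench: grey housing 330 x 170 mm, deck 75 mm high, D handle at the front, glass cylinder at the back (x = 73 to 189 mm, top 114 mm, stub to 136 mm). Origin: on the bench under its midline, 140 mm behind the housing's front face. x points to its back, y to its left, z up. The handle draws out level along its -x.
- socket (a point): mouth of the lock plug's socket: square hole 13.2 mm wide in the top of an aluminium bridge block 50 (x) x 64 (y) mm on the doser's deck; 110 mm above the bench, 10 mm in front of the doser's origin. A sprung ball in its +y wall catches a notch in the plug's blade: 10 to 20 N straight up frees it within a few mm, then it drags lightly; the blade leaves the hole after 34 mm.
- plug: lock plug, loose, 55 to 90 g, no lead: black head over a steel blade 12 x 12 mm, 33.5 mm long, pointing down (-z). Origin: centre of the head's underside, which sits on the socket's top; axes as the doser's at the start. The blade passes through the carriage bar, so the handle has only about 2 mm of play until the plug is out.
- plug_head (a point): centre of the lock plug's black head, 16 mm above the head's underside. The head is 34 (x) x 28 (y) mm and 33 mm tall. Flat sides to grip face +y and -y, 28 mm apart; gripping some 8 mm above this point keeps fingertips clear of the socket's top.
- handle (a point): middle of the D handle's top bar: black round bar 14 mm thick along the doser's y, 78 mm clear between its uprights, 135 mm above the bench, 100 mm in front of the doser's origin when home, 37 mm free below it. With the plug out it draws along the doser's -x up to 85 mm against a spring: 5.5 N at home plus 1.1 N per 10 mm. Let go, it springs home.
- draw (a joint): how far the handle and its carriage are drawn out: 0 m home, 0.085 m at the end stop
- pointer (a point): tip of the steel pointer, a flat bar 8 mm wide sticking out to the carriage's left (+y); it moves with the handle, along the scale. It lies 55 mm behind (+x), 54 mm to the left of and 50 mm below the handle point
- mark (a point): set mark: middle of the marker's inner face, which faces the pointer. The marker is a black block 10 mm wide (x), 24 mm deep, 14 mm high, with a steel screw on its outer side, clamped on the scale strip on the deck's left, 35 to 70 mm in front of the pointer's home place. Pointer and mark are level when they have the same x in the doser's frame. The clamp slips at a knock over 12 N.
- tray: shallow open aluminium tray, 170 (x) x 140 (y) x 30 mm, 3 mm walls and floor, fixed to the bench left or right of the doser; origin under its centre. On the other side stands a deeper white tub of black caps, 150 x 130 mm, 90 mm high: not the tray.
- bottle_a: cobalt-blue capped bottle with a paper label, 56 mm across, 125 mm tall, standing on the bench close to the doser's right (-y) side; loose, not to be disturbed; origin in the middle of its underside
- jar: amber glass jar with a steel cap, 60 mm across, 70 mm tall, on the bench close to the doser's left (+y) side; loose, not to be disturbed; origin in the middle of its underside
- bottle_b: cobalt-blue capped bottle, 56 mm across, 125 mm tall, on the bench; loose, not to be disturbed; origin in the middle of its underside
- jug: steel jug with a handle, 90 mm across, 110 mm tall, on the bench; loose, not to be disturbed; origin in the middle of its underside
- brush: white-handled bottle brush lying on the bench, along its x; loose, not to be disturbed; origin on its underside, near its middle

How it is judged:
On the way, in this order (a step that is already met when the one before it is completed fails the run):
1. the lock plug is out of its socket (z of plug_head in the frame of filler above 0.162 m and contact force between plug and the fingers above 0.5 N), for 0.1 s.
2. the plug lies in the tray, let go (x of plug_head in the frame of tray between -0.075 and 0.075 m and y of plug_head in the frame of tray between -0.06 and 0.06 m and z of plug_head in the frame of tray below 0.065 m and contact force between plug and the fingers below 0.1 N and contact force between plug and tray above 0.1 N and linear speed of plug below 0.05 m/s), for 0.2 s.
3. the handle is drawn out to the mark and held by the fingers (x of pointer in the frame of mark between -0.005 and 0.005 m and value of joint draw above 0.02 m and velocity of joint draw between -0.01 and 0.01 m/s and contact force between the fingers and draw above 2 N), for 0.3 s.
At the end, for the whole second after the job is handed in: For a second after the program ends the gripper's fingers hold the handle (contact over 2 N) with the pointer within 5 mm of the mark along the scale and still; the plug lies released in the tray; the marker has not moved by 3 mm (all of step 2 and all of step 3 and distance of mark from where it was at the start of the episode below 0.003 m); the arm keeps its last pose, push and grip.
It fails at once if the marker is shifted on its scale (3 mm) (distance of mark from where it was at the start of the episode above 0.003 m).
It fails at once if the plug is dropped from a height (let go with its head over 120 mm above the bench, away from the socket) (contact force between plug and the fingers below 0.01 N and height (world z) of plug_head above 0.12 m and distance of plug_head from where it was at the start of the episode above 0.08 m).
It fails at once if a bottle, the jar, the jug or the brush is disturbed (moved 30 mm) (distance of any of bottle_a, jar, bottle_b, jug, brush from where it was at the start of the episode above 0.03 m).
It also fails if it takes over 50 s, if anything falls off the work surface, if the arm or the gripper's body presses on something with over 40 N, if the wrist force passes 120 N, or if a joint passes its speed limit or range.

## Working session

There is one attempt and no reset: what is moved stays moved. The work goes in short steps, Python scripts to look and compute and a tool call to move; the robot and the scene stay as the last step left them, time stands still between calls to the robot, and variables do not carry over. Pictures are saved under pics/ and viewed, at most 10 in all, crops included, and the job is handed in when it is done.

```bash
mkdir -p pics; ls
```

Run:
```python
from workcell import env
import cv2,numpy as np
for n in ["scene","side","wrist"]:
    s=env.get_state(); im=env.snapshot(n); cv2.imwrite(f"pics/{n}0.png",im[:,:,::-1])
    print(n,env.camera_params(n))
print(s)
```

```text
pics
workcell.py
scene {'fx': 433.2007295711965, 'fy': 433.2007295711965, 'cx': 314.863981939354, 'cy': 237.79694114889475, 'T': array([[ 0.07304187,  0.85365881, -0.51568549,  1.0787891 ],
       [ 0.99730228, -0.06629396,  0.03151611,  0.06167768],
       [-0.00728283, -0.51659631, -0.85619811,  0.88994071],
       [ 0.        ,  0.        ,  0.        ,  1.        ]])}
side {'fx': 529.7005408829845, 'fy': 529.7005408829845, 'cx': 310.0223932563454, 'cy': 239.06401016500905, 'T': array([[ 0.95912529, -0.21880505,  0.17945203,  0.40269631],
       [-0.28222847, -0.69339339,  0.66298771, -0.70790876],
       [-0.02063421, -0.68653475, -0.72680415,  0.99456106],
       [ 0.        ,  0.        ,  0.        ,  1.        ]])}
wrist {'fx': 386.2232040347954, 'fy': 386.2232040347954, 'cx': 319.28762427697086, 'cy': 242.6784230586575, 'hand_eye': array([[-3.18239738e-05, -9.59711880e-01, -2.80985954e-01,
         7.28049196e-02],
       [ 9.99999828e-01, -1.95308798e-04,  5.53822008e-04,
         4.46800379e-05],
       [-5.86388590e-04, -2.80985888e-01,  9.59711721e-01,
        -1.27861599e-01],
       [ 0.00000000e+00,  0.00000000e+00,  0.00000000e+00,
         1.00000000e+00]])}
{'time_s': 0.1, 'joint_pos': array([-2.23397847e-01,  3.13358609e-01,  1.49834998e+00,  2.98288348e-05,
        1.33101208e+00, -2.23428548e-01]), 'qd': array([-0.00024259, -0.0026194 , -0.00202528,  0.00156374,  0.00117668,
       -0.00156183]), 'effort': array([ 3.19868399e-03, -4.02814186e+01, -2.52645475e+01,  6.95334817e-02,
        3.42543027e-02, -5.51177254e-05]), 'position': array([5.24800887e-01, 4.10018503e-05, 2.57240614e-01]), 'orientation': array([-2.22072930e+00, -2.22078171e+00,  9.05392769e-04]), 'contact_force': array([ 0.12304823,  0.44866842, -0.19171824]), 'wrist_torque': array([-0.00095308,  0.0178948 , -0.00909262]), 'finger_force': 0.0, 'grip_width': 1.0029776067734242}
```

View pics/scene0.png

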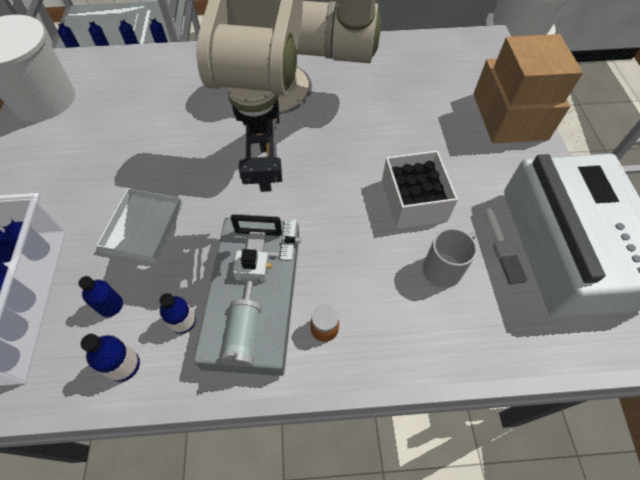

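View pics/side0.png

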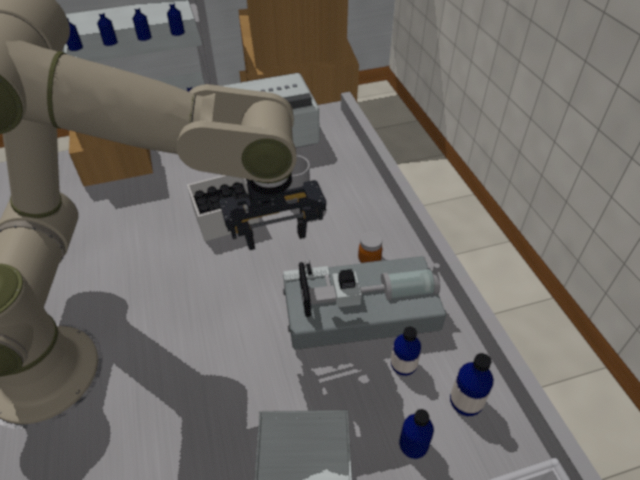

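View pics/wrist0.png

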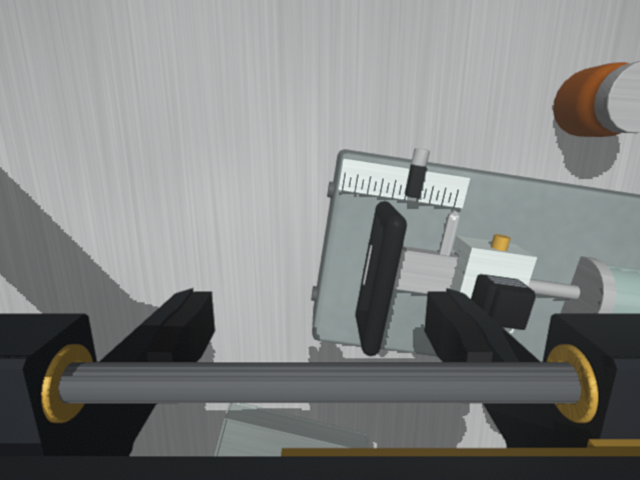

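The doser is in front of the arm, yawed slightly. The tray is on its right (−y), around scene pixel (140,225), and the white tub is on the left. The plug head is black, at scene (248,258), side (347,279) and wrist (505,300). I'll take the first measurements from these.

Create h.py:
```python
from workcell import env
import cv2,numpy as np
from scipy.spatial.transform import Rotation as R
def cam(n,s=None):
    p=env.camera_params(n)
    if n=="wrist":
        s=s or env.get_state(); T=np.eye(4); T[:3,:3]=R.from_rotvec(s["orientation"]).as_matrix(); T[:3,3]=s["position"]; p["T"]=T@p["hand_eye"]
    return p
def ray(p,u):
    d=p["T"][:3,:3]@[(u[0]-p["cx"])/p["fx"],(u[1]-p["cy"])/p["fy"],1]
    return p["T"][:3,3],d/np.linalg.norm(d)
def plane(p,u,z):
    o,d=ray(p,u); return o+d*(z-o[2])/d[2]
def tri(rays):
    A=sum(np.eye(3)-np.outer(d,d) for o,d in rays); b=sum((np.eye(3)-np.outer(d,d))@o for o,d in rays)
    x=np.linalg.solve(A,b); return x,[np.linalg.norm((np.eye(3)-np.outer(d,d))@(x-o)) for o,d in rays]
def blobs(im,win,lo,hi,amin=15):
    x0,y0,x1,y1=win; g=im[y0:y1,x0:x1]; m=cv2.inRange(g,np.array(lo),np.array(hi))
    n,l,st,c=cv2.connectedComponentsWithStats(m)
    return [(c[i]+[x0,y0],st[i]+[x0,y0,0,0,0]) for i in range(1,n) if st[i,4]>=amin]
def pj(p,X):
    q=np.linalg.inv(p["T"])@np.r_[X,1]; return np.r_[p["fx"]*q[0]/q[2]+p["cx"],p["fy"]*q[1]/q[2]+p["cy"]]
```

Run:
```python
from h import *
np.set_printoptions(precision=4,suppress=True)
W={"scene":(236,246,264,272),"side":(335,265,362,292),"wrist":(470,270,540,332)}
I={n:cv2.imread(f"pics/{n}0.png") for n in W}; P={n:cam(n) for n in W}; c={}
for n,w in W.items():
    for cc,st in blobs(I[n],w,(0,0,0),(60,60,60)): print(n,cc,st); c[n]=cc if n not in c or st[4]>c[n][1] else c[n]
X,e=tri([ray(P[n],c[n]) for n in ("scene","side")]);print(X,e)
X,e=tri([ray(P[n],c[n]) for n in W]);print(X,e)
# handle blobs in scene & wrist
for n,w in (("scene",(225,208,290,240)),("wrist",(350,190,412,360)),("wrist",(400,140,430,215))):
    for cc,st in blobs(I[n],w,(0,0,0),(60,60,60)): print("h",n,cc,st)
print("front edge",plane(P["wrist"],(340,150),.075),plane(P["wrist"],(315,338),.075))
a,b=plane(P["wrist"],(345,151),.075),plane(P["wrist"],(637,195),.075); print("left edge",a,b)
for u in ((132,190),(180,198),(150,262),(96,250)): print("tray",plane(P["scene"],u,.03))
def up(im,w,k): x0,y0,x1,y1=w; return cv2.resize(im[y0:y1,x0:x1],None,fx=k,fy=k,interpolation=cv2.INTER_CUBIC)
cv2.imwrite("pics/c1.png",np.hstack([up(I["scene"],(85,180,305,280),3.6)]))
```

```text
scene [248.3571 258.7103] [241 249  15  20 252]
side [346.3591 279.0347] [339 270  16  19 259]
wrist [498.7409 306.1729] [ 470  275   65   57 2794]
[ 0.6572 -0.0475  0.1245] [np.float64(0.0010071804369872705), np.float64(0.0010071804369873687)]
[ 0.6569 -0.0491  0.1263] [np.float64(0.002496093265643512), np.float64(0.0006692275501863457), np.float64(0.0022171160540674487)]
h scene [256.1601 224.259 ] [231 215  51  21 556]
h scene [287. 238.] [285 237   5   3  15]
h wrist [408.7222 192.5556] [406 190   6   7  36]
h wrist [379.6045 276.45  ] [ 356  202   50  153 4202]
h wrist [415.0584 181.0427] [406 165  20  33 445]
front edge [0.5411 0.0576 0.075 ] [ 0.521  -0.1075  0.075 ]
left edge [0.545  0.0568 0.075 ] [0.7814 0.0222 0.075 ]
tray [ 0.3867 -0.3511  0.03  ]
tray [ 0.421  -0.2293  0.03  ]
tray [ 0.5956 -0.2811  0.03  ]
tray [ 0.5546 -0.4086  0.03  ]
```

View pics/c1.png

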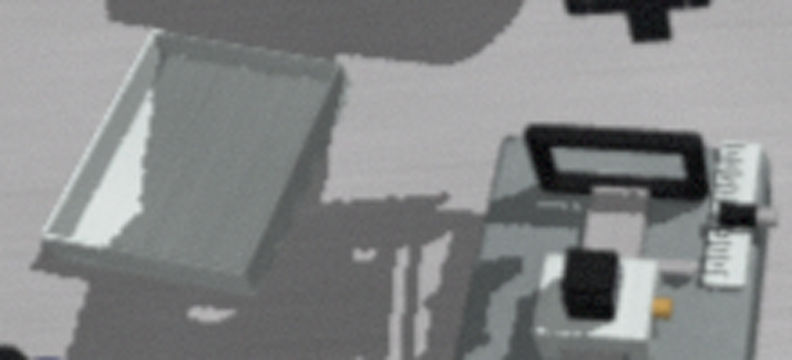

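The crop shows the tray's rim corners at scene (129,189), (180,199), (153,256) and (97,245), plus the handle frame, marker and plug head. Next I'll go above the plug, aligned with the doser.

>>> {"api": "send_path", "payload": {
  "ticks": [
    [0,0,-0.3,-0.01,0.03,0,1],
    [0,0,-0.6,-0.02,0.06,0,1],
    [0,0,-0.9,-0.035,0.1,0,1],
    [0,0,-1.2,-0.047,0.133,0,1],
    [0,0,-1.435,-0.047,0.133,0,1],
    [0,0,-1.435,-0.047,0.133,0,1],
    [0,0,-1.435,-0.047,0.133,0,1],
    [0,0,-1.435,-0.047,0.133,0,1],
    [0,0,-1.435,-0.047,0.133,0,1],
    [0,0,-1.435,-0.047,0.133,0,1],
    [0,0,-1.435,-0.047,0.133,0,1],
    [0,0,-1.435,-0.047,0.133,0,1]
  ]
}}

```text
time_s: 1.35
position: [0.658, -0.047, 0.2575]
orientation: [-0.217, -3.134, -0.0]
contact_force: [0.1, 0.2, 0.8]
grip_width: 1.003
finger_force: 0.0
```

Run:
```python
from h import *
import json
s=env.get_state(); im=env.snapshot("wrist"); cv2.imwrite("pics/w1.png",im[:,:,::-1])
json.dump({k:s[k].tolist() for k in("position","orientation")},open("s1.json","w")); print(s["position"],s["orientation"],R.from_rotvec(s["orientation"]).as_matrix())
```

```text
[ 0.65796189 -0.04699769  0.25746323] [-2.16953222e-01 -3.13362737e+00 -1.50310268e-04] [[-9.90458962e-01  1.37807245e-01 -4.56279801e-04]
 [ 1.37807200e-01  9.90459065e-01  1.27523744e-04]
 [ 4.69500161e-04  6.34283926e-05 -9.99999888e-01]]
```

View pics/w1.png

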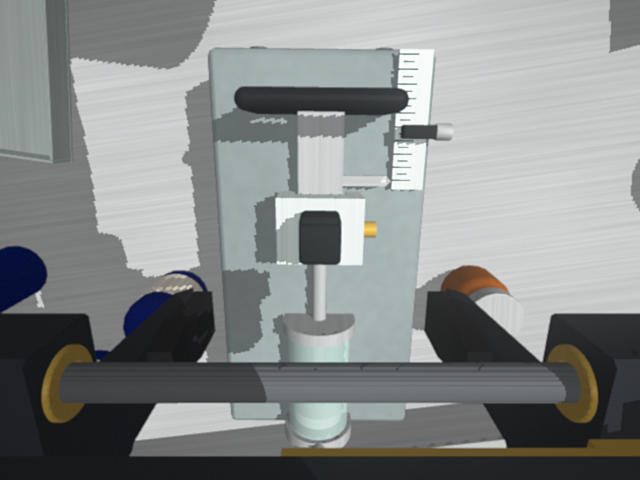

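The wrist view is well aligned. The plug head is at (320,237), the handle bar at (322,99), the black marker at (418,132) with its inner face near column 400, and the pointer at (342–390,181).

Run:
```python
from h import *
import json
np.set_printoptions(precision=4,suppress=True)
s=json.load(open("s1.json")); s0={"position":[.5248,0,.25724],"orientation":[-2.2207293,-2.2207817,.0009054]}
A=cam("wrist",s0);B=cam("wrist",s);S=cam("scene");D=cam("side")
i0=cv2.imread("pics/wrist0.png");i1=cv2.imread("pics/w1.png")
hd=(0,0,0),(75,75,75)
def big(im,w,t=60): return max(blobs(im,w,(0,0,0),(t,t,t)),key=lambda b:b[1][4])
p=big(i1,(285,195,360,270)); h1=big(i1,(225,80,398,115)); m1=big(i1,(398,120,440,142)); h0=big(i0,(350,190,404,360)); m0=big(i0,(400,140,430,215))
for q in (p,h1,m1,h0,m0): print(q)
print("plug",tri([ray(B,p[0]),ray(S,(248.36,258.71)),ray(D,(346.36,279.03))]))
hb=((236+408)/2,99)
print("handle on z=.135", plane(B,hb,.135))
print("mark tri",tri([ray(A,m0[0]),ray(B,m1[0])]))
print("yaw bar",[plane(B,u,.135) for u in((245,98.5),(400,100))])
print("plug on z=.143 corners/centre",plane(B,(320.5,222),.143))
yaw=-.138; X=np.array([np.cos(yaw),np.sin(yaw),0]);Y=np.array([-X[1],X[0],0])
O=plane(B,(320.5,237),.126); 
for n,u,z in (("mark",m1[0],.085),("ptr",(375,181),.085),("bar",hb,.135),("plug",p[0],.126)):
    d=plane(B,u,z)-O; print(n,d@X,d@Y)
cv2.imwrite("pics/c2.png",np.hstack([cv2.resize(i1[80:200,330:460],None,fx=3,fy=3),cv2.resize(i0[140:260,370:500],None,fx=3,fy=3)]))
```

```text
(array([316.222 , 240.2325]), array([ 300,  212,   40,   52, 1230]))
(array([308.7773, 100.7955]), array([ 235,   87,  163,   28, 3301]))
(array([402.8889, 131.6667]), array([401, 126,   4,  12,  36]))
(array([379.4681, 276.7282]), array([ 356,  202,   48,  153, 4179]))
(array([415.0584, 181.0427]), array([406, 165,  20,  33, 445]))
plug (array([ 0.6581, -0.0481,  0.1259]), [np.float64(0.0016169613717256924), np.float64(0.0017628953741691718), np.float64(0.001103521579070502)])
handle on z=.135 [ 0.5689 -0.0325  0.135 ]
mark tri (array([0.5999, 0.0303, 0.0692]), [np.float64(0.003495626672674324), np.float64(0.003495626672674301)])
yaw bar [array([ 0.5622, -0.0789,  0.135 ]), array([0.576 , 0.0145, 0.135 ])]
plug on z=.143 corners/centre [ 0.643  -0.0437  0.143 ]
mark -0.07031206438240893 0.06166476967159148
ptr -0.033611956422783605 0.04229703792070575
bar -0.08970126670099669 0.0008317977108479254
plug 0.00234152171721215 -0.0029865053868544295
```

View pics/c2.png

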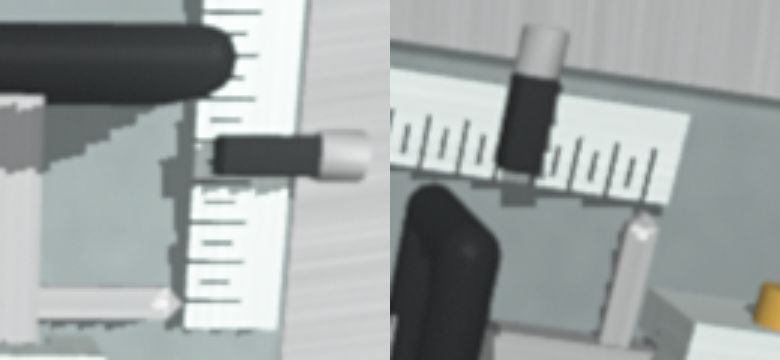

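>>> {"api": "send_path", "payload": {
  "ticks": [
    [0,0,0.008,0,0.0006,0.04,0.6],
    [0,0,0.008,0,0.0006,0.08,0.6],
    [0,0,0.008,0,0.0006,0.105,0.6],
    [0,0,0.008,0,0.0006,0.118,0.6],
    [0,0,0.008,0,0.0006,0.1235,0.6],
    [0,0,0.008,0,0.0006,0.1235,0.6],
    [0,0,0.008,0,0.0006,0.1235,0.6],
    [0,0,0.008,0,0.0006,0.1235,0],
    [0,0,0.008,0,0.0006,0.1235,0],
    [0,0,0.008,0,0.0006,0.1235,0],
    [0,0,0.008,0,0.0006,0.1235,0],
    [0,0,0.008,0,0.0006,0.1235,0]
  ]
}}

```text
time_s: 2.6
position: [0.6582, -0.0464, 0.1346]
orientation: [0.226, 3.133, -0.0]
contact_force: [-0.6, -0.2, 2.3]
grip_width: 0.315
finger_force: 30.0
```

Gripped: 27.7 mm at 30 N. Now I'll pull it straight up.

>>> {"api": "send_path", "payload": {
  "ticks": [
    [0,0,0,0,0,-0.002,0],
    [0,0,0,0,0,-0.005,0],
    [0,0,0,0,0,-0.009,0],
    [0,0,0,0,0,-0.014,0],
    [0,0,0,0,0,-0.02,0],
    [0,0,0,0,0,-0.028,0],
    [0,0,0,0,0,-0.036,0],
    [0,0,0,0,0,-0.046,0],
    [0,0,0,0,0,-0.06,0],
    [0,0,0,0,0,-0.07,0],
    [0,0,0,0,0,-0.07,0],
    [0,0,0,0,0,-0.07,0]
  ]
}}

```text
time_s: 3.8
position: [0.658, -0.0463, 0.2042]
orientation: [0.226, 3.133, 0.0]
contact_force: [0.6, 0.3, -1.0]
grip_width: 0.315
finger_force: 30.0
```

Run:
```python
from h import *
for n in("wrist","scene"):
    cv2.imwrite(f"pics/{n}2.png",env.snapshot(n)[:,:,::-1])
a=cv2.imread("pics/wrist2.png");b=cv2.imread("pics/scene2.png")
cv2.imwrite("pics/c3.png",np.hstack([cv2.resize(a,(400,300)),cv2.resize(b[170:290,80:240],(400,300))]))
```

```text
(no output)
```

View pics/c3.png

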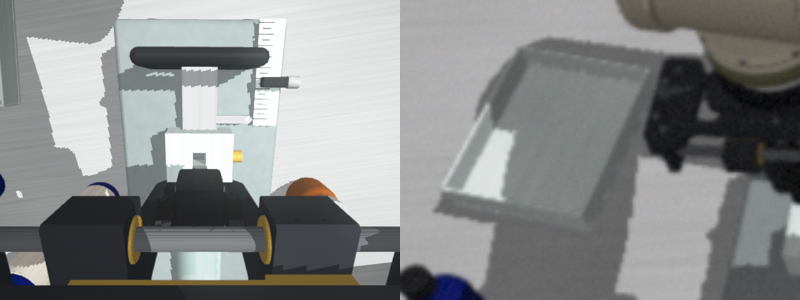

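The left half shows the open square hole with the plug held above it, so the plug is out. The tray rim is clear in the right half. Next I'll locate the tray centre.

Run:
```python
from h import *
np.set_printoptions(precision=4,suppress=True)
S=cam("scene");D=cam("side")
c=[plane(S,u,.03) for u in((128.6,189.2),(180.3,198.6),(153,256.4),(96.7,245.3))]
print(np.array(c)); C=np.mean(c,0); print(C,[np.linalg.norm(c[i]-c[i-1]) for i in range(4)])
# same rim corners in side view: back-left TR/BR at (262,411),(348,411)
print([plane(D,u,.03) for u in((262,411),(349,411))],tri([ray(S,(180.3,198.6)),ray(D,(262,411))]),tri([ray(S,(153,256.4)),ray(D,(349,411))]))
s=env.get_state();M=R.from_rotvec(s["orientation"]).as_matrix()
print("tool shift",M.T@(C-s["position"]))
```

```text
[[ 0.3835 -0.36    0.03  ]
 [ 0.4229 -0.2284  0.03  ]
 [ 0.5816 -0.2761  0.03  ]
 [ 0.5421 -0.4094  0.03  ]]
[ 0.4825 -0.3185  0.03  ] [np.float64(0.16606019541547976), np.float64(0.13735643197071265), np.float64(0.16564007326579253), np.float64(0.13897728511771462)]
[array([ 0.4246, -0.2362,  0.03  ]), array([ 0.5842, -0.2849,  0.03  ])] (array([ 0.4225, -0.2316,  0.0257]), [np.float64(0.003115099076821586), np.float64(0.0031150990768215414)]) (array([ 0.5823, -0.2801,  0.0258]), [np.float64(0.0039010549434277918), np.float64(0.0039010549434278555)])
tool shift [ 0.1343 -0.2944  0.1737]
```

>>> {"api": "send_path", "payload": {
  "ticks": [
    [0,0,0,0.018,-0.04,0,0],
    [0,0,0,0.036,-0.08,0,0],
    [0,0,0,0.054,-0.12,0,0],
    [0,0,0,0.072,-0.16,0,0],
    [0,0,0,0.09,-0.2,0,0],
    [0,0,0,0.108,-0.24,0,0],
    [0,0,0,0.134,-0.294,0,0],
    [0,0,0,0.134,-0.294,0.04,0],
    [0,0,0,0.134,-0.294,0.08,0],
    [0,0,0,0.134,-0.294,0.115,0],
    [0,0,0,0.134,-0.294,0.13,0],
    [0,0,0,0.134,-0.294,0.135,0]
  ]
}}

```text
time_s: 5.1
position: [0.4825, -0.3175, 0.067]
orientation: [-0.226, -3.13, -0.004]
contact_force: [1.3, 0.5, -0.5]
grip_width: 0.313
finger_force: 30.0
```

>>> {"api": "send_path", "payload": {
  "ticks": [
    [0,0,0,0,0,0.002,0],
    [0,0,0,0,0,0.004,0],
    [0,0,0,0,0,0.006,0],
    [0,0,0,0,0,0.006,0]
  ]
}}

```text
time_s: 5.5
position: [0.4835, -0.3183, 0.0636]
orientation: [0.226, 3.133, -0.001]
contact_force: [-0.9, -0.3, -1.0]
grip_width: 0.314
finger_force: 30.0
```

>>> {"api": "send_path", "payload": {
  "ticks": [
    [0,0,0,0,0,0.001,0],
    [0,0,0,0,0,0.002,0],
    [0,0,0,0,0,0.0025,0],
    [0,0,0,0,0,0.0025,0]
  ]
}}

```text
time_s: 5.9
position: [0.4835, -0.3182, 0.0611]
orientation: [0.226, 3.133, -0.0]
contact_force: [-0.2, 1.1, 2.9]
grip_width: 0.315
finger_force: 30.0
```

Contact at about 3 N. I'll open slowly, wait, then go up.

>>> {"api": "send_path", "payload": {
  "ticks": [
    [0,0,0,0,0,0,0.45],
    [0,0,0,0,0,0,0.6],
    [0,0,0,0,0,0,0.8],
    [0,0,0,0,0,0,1],
    [0,0,0,0,0,0,1],
    [0,0,0,0,0,0,1],
    [0,0,0,0,0,-0.03,1],
    [0,0,0,0,0,-0.07,1],
    [0,0,0,0,0,-0.11,1],
    [0,0,0,0,0,-0.14,1],
    [0,0,0,0,0,-0.14,1],
    [0,0,0,0,0,-0.14,1]
  ]
}}

```text
time_s: 7.1
position: [0.4833, -0.3181, 0.2005]
orientation: [0.226, 3.133, -0.0]
contact_force: [-0.0, 0.4, -0.1]
grip_width: 0.998
finger_force: 0.0
```

Run:
```python
from h import *
im=env.snapshot("wrist")[:,:,::-1];b=env.snapshot("scene")[:,:,::-1]
cv2.imwrite("pics/c4.png",np.hstack([cv2.resize(im,(400,300)),cv2.resize(b[170:290,80:240],(400,300))]))
```

```text
(no output)
```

View pics/c4.png

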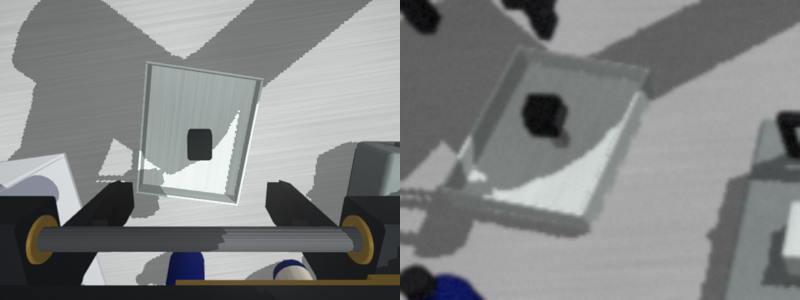

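The plug stands released near the middle of the tray. Next I'll turn 90° and go over the handle.

>>> {"api": "send_path", "payload": {
  "ticks": [
    [0,0,0.14,-0.005,0.03,0,0.8],
    [0,0,0.28,-0.01,0.06,0,0.8],
    [0,0,0.42,-0.015,0.09,0,0.8],
    [0,0,0.56,-0.02,0.13,0,0.8],
    [0,0,0.7,-0.025,0.17,0,0.8],
    [0,0,0.84,-0.03,0.21,0,0.8],
    [0,0,0.98,-0.036,0.25,0,0.8],
    [0,0,1.12,-0.043,0.28,0,0.8],
    [0,0,1.26,-0.043,0.294,0,0.8],
    [0,0,1.4,-0.043,0.294,0,0.8],
    [0,0,1.55,-0.043,0.294,0,0.8],
    [0,0,1.571,-0.043,0.294,0,0.8]
  ]
}}

```text
time_s: 8.4
position: [0.5676, -0.0332, 0.1993]
orientation: [-2.376, -2.052, 0.002]
contact_force: [0.4, -0.6, -0.3]
grip_width: 0.798
finger_force: 0.0
```

>>> {"api": "send_path", "payload": {
  "ticks": [
    [0,0,0,0,0,0,0.8],
    [0,0,0,0,0,0,0.8]
  ]
}}

```text
time_s: 8.6
position: [0.5679, -0.0335, 0.2002]
orientation: [-2.372, -2.058, 0.001]
contact_force: [0.2, 0.2, -0.8]
grip_width: 0.798
finger_force: 0.0
```

Run:
```python
from h import *
import json
s=env.get_state(); im=env.snapshot("wrist"); cv2.imwrite("pics/w3.png",im[:,:,::-1])
json.dump({k:s[k].tolist() for k in("position","orientation")},open("s3.json","w")); print(s["position"],s["orientation"],s["grip_width"])
```

```text
[ 0.56787409 -0.03350129  0.2002137 ] [-2.37223227e+00 -2.05847262e+00  8.11459478e-04] 0.7983506460401661
```

View pics/w3.png

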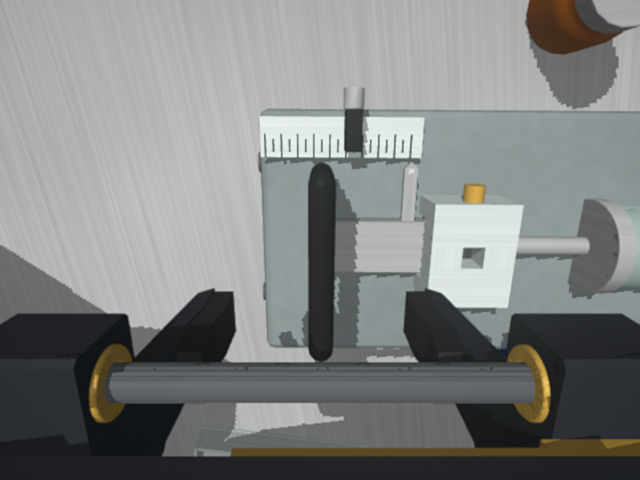

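The bar is centred between the fingers at column 321. The marker is at (354,130), with its inner end near (353,150), and the pointer tip is at (410,166). I'll triangulate these against the earlier wrist view.

Run:
```python
from h import *
import json
np.set_printoptions(precision=4,suppress=True)
s1=json.load(open("s1.json"));s3=json.load(open("s3.json"));B=cam("wrist",s1);C=cam("wrist",s3)
M=R.from_rotvec(s3["orientation"]).as_matrix();t=np.array(s3["position"])
i=cv2.imread("pics/w3.png")
for w in((300,150,342,358),(340,108,368,154)):
    for c,st in blobs(i,w,(0,0,0),(60,60,60),60): print(c,st)
for n,u1,u3 in(("bar left end",(408,99),(321.5,163)),("bar right end",(235,98),(321,360)),("ptr",(386,181),(410,166)),("mark",(402,132),(353.5,150))):
    x,e=tri([ray(B,u1),ray(C,u3)]); print(n,x,e[0],"tool",M.T@(x-t))
for z in(.078,.085,.092): print(z,[(M.T@(plane(C,u,z)-t))[1] for u in((354,140),(409.5,175))])
```

```text
[321.1453 260.6021] [ 308  163   28  195 4762]
[353.2892 133.1343] [345 110  18  42 536]
bar left end [0.576  0.0218 0.1237] 0.0009609757207690742 tool [0.0559 0.0003 0.0765]
bar right end [ 0.5612 -0.0844  0.1387] 0.0004161486949589266 tool [-0.0513  0.0006  0.0615]
ptr [0.6308 0.0092 0.0846] 4.150645890584654e-05 tool [0.0511 0.0564 0.1156]
mark [0.5965 0.0238 0.0875] 0.0005643723244742409 tool [0.0608 0.0203 0.1127]
0.078 [np.float64(0.021859762069012682), np.float64(0.058020573953326764)]
0.085 [np.float64(0.021247445087188187), np.float64(0.056396091766672804)]
0.092 [np.float64(0.020635128105363804), np.float64(0.05477160958001883)]
```

>>> {"api": "send_path", "payload": {
  "ticks": [
    [0,0,0,0.002,0.0005,0.03,0.6],
    [0,0,0,0.002,0.0005,0.05,0.6],
    [0,0,0,0.002,0.0005,0.062,0.6],
    [0,0,0,0.002,0.0005,0.065,0.6],
    [0,0,0,0.002,0.0005,0.065,0.6],
    [0,0,0,0.002,0.0005,0.065,0],
    [0,0,0,0.002,0.0005,0.065,0],
    [0,0,0,0.002,0.0005,0.065,0],
    [0,0,0,0.002,0.0005,0.065,0],
    [0,0,0,0.002,0.0005,0.065,0],
    [0,0,0,0.002,0.0005,0.065,0]
  ]
}}

```text
time_s: 9.75
position: [0.569, -0.0315, 0.1358]
orientation: [2.375, 2.056, 0.001]
contact_force: [0.6, 0.8, 0.6]
grip_width: 0.147
finger_force: 29.8
```

>>> {"api": "send_path", "payload": {
  "ticks": [
    [0,0,0,0,-0.003,0,0],
    [0,0,0,0,-0.007,0,0],
    [0,0,0,0,-0.012,0,0],
    [0,0,0,0,-0.017,0,0],
    [0,0,0,0,-0.022,0,0],
    [0,0,0,0,-0.027,0,0],
    [0,0,0,0,-0.031,0,0],
    [0,0,0,0,-0.034,0,0],
    [0,0,0,0,-0.0355,0,0],
    [0,0,0,0,-0.0355,0,0],
    [0,0,0,0,-0.0355,0,0]
  ]
}}

```text
time_s: 10.85
position: [0.5349, -0.0265, 0.1359]
orientation: [2.374, 2.054, 0.004]
contact_force: [10.1, -0.1, -4.5]
grip_width: 0.137
finger_force: 30.2
```

Run:
```python
from h import *
s=env.get_state(); im=env.snapshot("wrist"); im=im[:,:,::-1].copy(); cv2.imwrite("pics/w4.png",im)
import json;json.dump({k:s[k].tolist() for k in("position","orientation")},open("s4.json","w"))
b=env.snapshot("scene")[:,:,::-1]
cv2.imwrite("pics/c5.png",np.hstack([im[0:360,200:600],cv2.resize(b[180:280,100:300],(400,360))]))
```

```text
(no output)
```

View pics/c5.png

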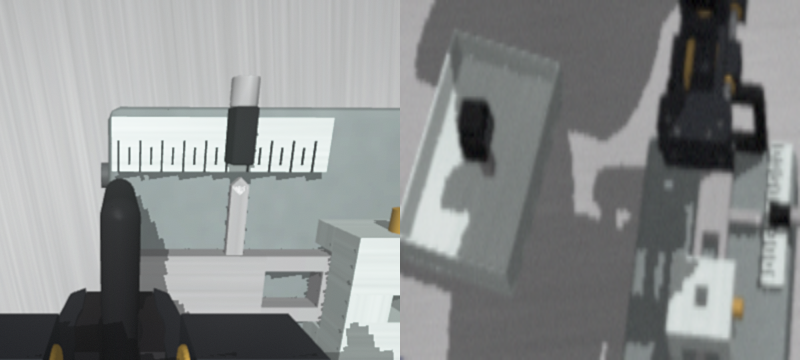

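The pointer tip at about (439,185) lines up with the marker's inner end at about (440,163). Now a numeric check.

Run:
```python
from h import *
import json
s=json.load(open("s4.json"));C=cam("wrist",s);i=cv2.imread("pics/w4.png")
g=i[:,:,1]
for r in(145,155,160): print(r,np.where(g[r,420:465]<70)[0][[0,-1]]+420)
for r in(200,215,230): print(r,g[r,420:456])
M=R.from_euler("z",-8.4,degrees=True).as_matrix();B=cam("wrist",json.load(open("s1.json")))
f=lambda u,z:(M.T@plane(C,u,z))[0]
print("ptr",f((439,187),.085),f((435.5,230),.085),"mark",[f((440.5,158),z) for z in(.082,.085,.09,.093)])
```

```text
145 [426 454]
155 [426 453]
160 [425 452]
200 [169 169 169 168 169 168 168 158 125 118 154 194 200 197 195 195 194 194
 194 192 191 193 196 198 199 201 200 193 176 170 170 169 169 170 170 169]
215 [170 170 169 170 170 170 155 119 122 162 194 200 197 196 194 195 195 193
 191 191 194 197 199 200 200 198 186 172 170 169 169 170 170 169 168 170]
230 [172 172 172 172 168 147 115 132 176 195 198 196 195 195 195 194 191 191
 191 195 198 199 202 200 184 141 136 162 171 170 169 170 170 169 169 168]
ptr 0.5887040910642448 0.5888659800432187 mark [np.float64(0.5891468604389619), np.float64(0.5882094381808336), np.float64(0.5866470677506199), np.float64(0.5857096454924916)]
```

The pointer is within 1–2 mm of the mark. I'll nudge it 0.8 mm further out, let it settle, and hand in.

>>> {"api": "send_path", "payload": {
  "ticks": [
    [0,0,0,0,-0.0008,0,0],
    [0,0,0,0,-0.0008,0,0],
    [0,0,0,0,-0.0008,0,0],
    [0,0,0,0,-0.0008,0,0],
    [0,0,0,0,-0.0008,0,0],
    [0,0,0,0,-0.0008,0,0]
  ]
}}

```text
time_s: 11.55
position: [0.5342, -0.0263, 0.1359]
orientation: [2.374, 2.054, 0.005]
contact_force: [9.6, 1.1, -5.1]
grip_width: 0.14
finger_force: 30.0
```

```bash
python3 -c "
from workcell import env
print(env.sign_off())"
```

```text
the job is handed in; nothing more can be done
None
```

The job is handed in after 11.6 s: the plug stands released in the tray and the gripper is holding the handle drawn out, with the pointer measured within about 1–2 mm of the marker's middle (no verdict came back).

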